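# Vent the vacuum pot and crack its lid

## Task

The vacuum pot that dries turning blanks has to be vented and cracked open. First press the vent lever beside the pot down until its detent holds it there by itself, and take the hand off it; only then take the lid's handle, pull the lid free of its sticky gasket without letting it fly up, and finish holding it still by the handle with its front rim about 2 cm above the gasket. Leave the vent lever down, do not let go of the lid, and leave the wooden cup and the sanding block undisturbed.

Things in the scene. Friction and masses are not known exactly. Their poses are not given: they have to be found in the camera images.
- chamber: The vacuum pot, fixed to the bench: round aluminium pot 140 mm across on a dark base plate (top z = 22 mm), flat round lid (156 mm across, top at z = 104 mm when shut), vent valve on its +y side (44 x 34 mm, 112 mm high, centred at y = 135 mm). Origin: on the bench under the pot's axis. Its -x is the front (handle, paddle), +x the back (lid hinge), z up; it is turned about z.
- lid_hinge (a point): Middle of the lid's hinge line, at the back of the pot (chamber frame x = 88, y = 0, z = 99 mm). The hinge line is parallel to the chamber's y axis; the lid swings up about it.
- lid (a joint): Lid opening about the hinge (rad): 0 shut, 0.45 at its stop, grows as the front rim (166 mm from the hinge) rises; 0.12 = rim 20 mm up. The gasket sticks: a straight-up pull at the handle climbs to a peak of about 14 to 20 N within the first 3 mm, then fades to about 3 to 5 N from 9 mm up. Let go, the lid falls shut. Pull slowly, by position, or it flies up when the seal lets go.
- handle (a point): The lid's handle: a round steel bar 14 mm thick, 78 mm long, parallel to the chamber's y, on two posts over the front part of the lid. Origin: middle of the bar's centre line, 140 mm in front of the hinge line and 55 mm above it; shut, at x = -52, y = 0, z = 154 mm in the chamber's frame, 50 mm above the lid's top. Axes are the lid's; moves on an arc about the hinge line.
- vent_pivot (a point): Pivot of the vent lever (chamber frame x = 0, y = 135, z = 100 mm), between the valve's cheeks; its axis is parallel to the chamber's y. The lever points to the front (-x).
- vent_lever (a joint): Sprung vent lever (rad): 0 up at rest (0.25 rad above level), about 0.42 fully down (0.17 rad below level). Pressing on the paddle takes about 4 N; from 0.15 rad the detent adds to it, up to 12 to 16 N near 0.2 rad, fading until it snaps over at about 0.3 to 0.35 rad and then stays down by itself at 0.40 to 0.42. Released before that, it springs up again.
- paddle (a point): Round black press pad, 24 mm across, at the front end of the vent lever, 80 mm from its pivot. Origin: middle of its top face (0.25 rad from level when up). Up, the origin is at x = -76, y = 135, z = 125 mm in the chamber's frame; fully down at x = -80, z = 92 mm, so it must be pressed down 33 mm.
- turned_cup: Bystander: a turned wooden cup standing upright on the bench, 72 mm across, 79 mm tall. Origin: centre of its underside.
- sanding_block: Bystander: a cork sanding block, 64 x 105 x 29 mm, lying on the bench. Origin: centre of its underside.

How it is judged (in metres and radians):
On the way, in this order (a step that is already met when the one before it is completed fails the run):
1. the vent lever is down, held by its detent alone, with the lid still shut (value of joint vent_lever above 0.36 rad and contact force between each of the arm, the fingers and vent_lever below 0.2 N and contact force between each of the arm, the fingers and lid below 0.2 N and value of joint lid below 0.03 rad), for 0.3 s.
2. the lid is pulled free of its gasket by its handle (value of joint lid above 0.06 rad and contact force between the fingers and lid above 0.5 N), for 0.2 s.
At the end, for the whole second after the job is handed in: The lid is held still by its handle in the fingers with its front rim 10 to 36 mm above the gasket (lid angle 0.06 to 0.22 rad), the vent lever is still down in its detent (above 0.36 rad), and the cup (upright) and the sanding block are within 30 mm of where they stood (all of step 2 and value of joint lid below 0.22 rad and velocity of joint lid between -0.1 and 0.1 rad/s and value of joint vent_lever above 0.36 rad and distance of each of turned_cup, sanding_block from where it was at the start of the episode below 0.03 m and angle between turned_cup's own z axis and vertical below 0.3 rad); the arm keeps its last pose, push and grip.
It fails at once if the lid is pulled up before the vent lever is down (value of joint lid above 0.05 rad and value of joint vent_lever below 0.36 rad).
It fails at once if the lid flies up (front rim more than about 60 mm) (value of joint lid above 0.37 rad).
It fails at once if a bystander is pushed away (distance of any of turned_cup, sanding_block from where it was at the start of the episode above 0.03 m).
It also fails if it takes over 40 s, if anything falls off the work surface, if the arm or the gripper's body presses on something with over 40 N, if the wrist force passes 120 N, or if a joint passes its speed limit or range.

## Robot

A 6-joint arm with a two-finger parallel gripper is mounted at the origin on the work surface; the furniture and walls round the work are solid. World frame = base frame: x ahead of the robot, y to its left, z up, the work surface at z = 0. Lengths are in mm, angles in rad, forces in N, time in s.
With the tool pointing down it reaches from about 350 to 975 mm from the base axis. Payload 7.1 kg.
Tool frame: the origin (TCP) lies at the very end of the fingers, on their centre line; the grasp point (between the pads) lies 19 mm behind it; z points along the fingers, y is the line along which they close (so a half turn about z gives the same grasp; the last joint's range is limited). The gripper opens to 88 mm and grips with 3 to 60 N. Pads are 20 mm wide; open, the fingers measure 115 mm over their backs; the gripper's body (75 mm by 178 mm) begins 61 mm behind the grasp point.
Start: joints at [1.326, 0.423, 1.63, -0, 1.089, -0.019], TCP at [139.898, 609.125, 222.675] pointing down, gripper open.
Joint ranges: [-3, 3], [-0.9, 2.11], [0.09, 2.58], [-1.31, 4.45], [0.11, 2.69], [-2.54, 2.54]. Speed limits (rad/s): [2.39, 2.39, 3.01, 3.14, 3.14, 3.14].

## Interface

Orientations are given as a rotation vector (axis times angle).
In Python, from workcell import sensors, imaging, close_job gives the robot as it stands. The module is installed in compiled form; this text tells all that it offers.
- The arm moves only by the tool servo_tool, never from a script. Its argument "steps" is a list of rows, each a list of 3 entries, a list of its own where there are three numbers: the shift along the world's x, y, z in m, then the turn, a rotation vector about the world's x, y, z in degrees, then the opening, from -1 (shut) to 1 (fully open). A call has exactly 8 rows; each row shifts and turns the commanded pose from where the row before left it; what a row does not reach is not made up. A row lasts 1/12 s, in which the tool goes at most 41.7 mm and 7.16 degrees, less where a joint would pass 70% of its speed; a pose out of reach is approached as far as the arm can. A call is refused whole if a number of a shift passes 0.0417 or a number of a turn 7.16, either way. A call with a gripper value outside its range is refused whole. The fingers move at their own pace and stop on an object; the grip force is fixed at half the most. Time passes only in rows, so rows that do not move let the fingers close, or fill a call up. It gives the time, the measured TCP pose, the force, the opening and the grip force at its end, in the units of the state.
- sensors.get_obs(): the state, without advancing time (a new reading comes with each control period).
- imaging.get_image(name): name is "scene" or "top"; returns a dict with "color" (480x640x3 uint8, blue, green, red), "range_z" (480x640 float32, mm along the optical axis (not along the pixel's ray), 0 where there is no reading), "vertical_fov" (degrees; the focal length in pixels is half the picture's height over the tangent of half this angle, whatever the lens; pixels are square), "cx", "cy" (the principal point, pixels), "rvec" (rotation vector, rad) and "tvec" (3), from world to camera coordinates, as OpenCV has them. Camera axes: x right, y down, z forward; pixel columns grow to the right and rows downward; lengths in mm; the calibration is good to about 2 mm. A picture is of the moment at which its call begins.
- close_job(): hands the job in; it is judged then, once.
The state is a dict: "t": time; "qpos": joint angles; "qvel": joint speeds; "joint_torque": joint torques, N m; "ee_pos": TCP position; "orientation": TCP orientation; "ft_force": force on the tool from outside, world axes, zero at the start; "moment": the same for the moment, N m; "width": finger opening in mm; "grasp_force": force on a finger pad.
Only numpy, scipy, OpenCV 4.12 (cv2) and the standard library are available. Lean on these libraries where they do the work, as an engineer would, in place of code of your own. Each camera call takes 0.05 s, during which the arm holds its last target. There are 200 camera calls.

## Working session

There is one attempt and no reset: what is moved stays moved. The work goes in short steps, Python scripts to look and compute and a tool call to move; the robot and the scene stay as the last step left them, time stands still between calls to the robot, and variables do not carry over. Pictures are saved under pics/ and viewed, at most 10 in all, crops included, and the job is handed in when it is done.

Besides the shell and the picture viewer there is one more tool, called after ">>>" in YAML: its name, and indented under it one key for each argument. servo_tool: Moves the arm, as the interface text tells. Its arguments: {"type":"object","properties":{"steps":{"type":"array"}},"required":["steps"]}

```bash
mkdir -p pics
cat > h.py <<'E'
import numpy as np, cv2
from workcell import sensors, imaging
def cam(n):
    im=imaging.get_image(n); K=480/2/np.tan(np.radians(im["vertical_fov"])/2)
    R=cv2.Rodrigues(np.array(im["rvec"],float))[0]; t=np.array(im["tvec"],float).ravel()
    v,u=np.mgrid[:480,:640]; z=im["range_z"]
    C=np.stack([(u-im["cx"])/K*z,(v-im["cy"])/K*z,z],-1)
    P=(C-t)@R; P[z==0]=np.nan
    return im["color"],P
E
python3 - <<'E'
from h import *
o=sensors.get_obs(); print(o)
for n in("scene","top"):
    c,P=cam(n); cv2.imwrite(f"pics/{n}0.png",c); np.savez(f"{n}0.npz",c=c,P=P)
E
```

```text
{'t': 0.0, 'qpos': array([ 1.32598390e+00,  4.23835663e-01,  1.63064350e+00,  1.45797931e-06,
        1.08859346e+00, -1.89654373e-02]), 'qvel': array([ 0.00036547,  0.00014192, -0.00089243,  0.000735  , -0.00080779,
       -0.00093846]), 'joint_torque': array([ 1.86394165e-03, -5.44607985e+01, -2.73677373e+01,  6.44506468e-02,
        2.25281983e-02, -9.04075227e-05]), 'ee_pos': array([139.78269578, 608.62532373, 221.92319206]), 'orientation': array([-3.53985026e-01, -3.12138796e+00,  2.30413573e-03]), 'ft_force': array([-0.2096692 , -0.5251376 , -0.40819714]), 'moment': array([-0.00921302,  0.01016699,  0.00136585]), 'grasp_force': 0.0, 'width': 88.20868937610749}
```

View pics/scene0.png

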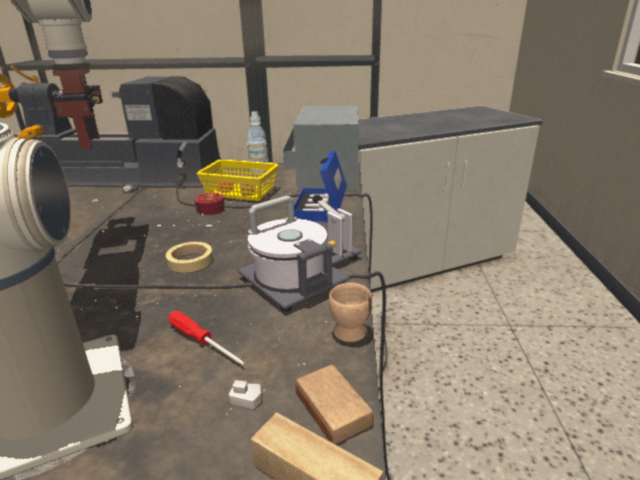

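View pics/top0.png

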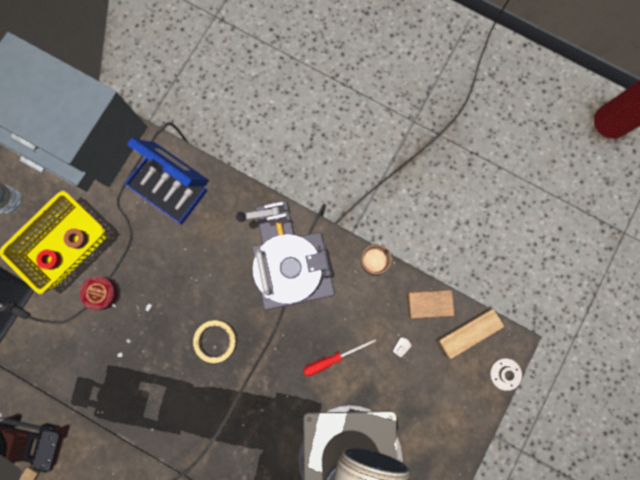

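The scene view shows the pot at about (290,250), with its handle at (270,212) and the valve behind it at (340,230). In the top view the lid is at (288,268), the handle bar at (263,271), the paddle at (243,216), the hinge near (318,262) and the cup at (376,260).

Run:
```python
from h import *
d=np.load("top0.npz");P=d["P"];c=d["c"]
for uv in [(288,268),(263,271),(243,216),(318,262),(376,260),(275,213)]:print(uv,P[uv[1],uv[0]].round(1))
roi=np.zeros((480,640),bool);roi[195:310,230:340]=1
z=P[...,2]
lid=roi&(abs(z-104)<6)&(c.min(-1)>150)
cs=cv2.findContours(lid.astype(np.uint8),0,1)[0];k=max(cs,key=cv2.contourArea)
print("lidcirc",cv2.minEnclosingCircle(k),cv2.contourArea(k))
(u,v),r=cv2.minEnclosingCircle(k);print(P[int(v),int(u)])
h=roi&(z>145)&(z<170);h[:235]=0
H=P[h];print("handle n",len(H),H.mean(0),H.max(0)-H.min(0))
r=cv2.minAreaRect(H[:,:2].astype(np.float32));print(r)
s=np.load("scene0.npz");Q=s["P"].reshape(-1,3)
# handle + paddle from scene
ctr=H.mean(0)
m=(Q[:,2]>150)&(Q[:,2]<168)&(np.hypot(*(Q[:,:2]-ctr[:2]).T)<60)
print("scene handle",m.sum(),Q[m].mean(0),cv2.minAreaRect(Q[m][:,:2].astype(np.float32)))
pm=roi&(z>105)&(z<140)&(c.max(-1)<70);pm[235:]=0;
X=P[pm];print("dark paddle",len(X),np.median(X,0),cv2.minAreaRect(X[:,:2].astype(np.float32)), np.argwhere(pm)[:,::-1].mean(0))
cv2.imwrite("pics/crop.png",cv2.resize(c[190:315,225:345],None,fx=5,fy=4.7,interpolation=2))
```

```text
(288, 268) [444.8 139.5 108.2]
(263, 271) [434.8 190.9 158.9]
(243, 216) [562.4 239.1 125.9]
(318, 262) [457.7  71.4 105.5]
(376, 260) [467.5 -70.3  32.5]
(275, 213) [571.4 168.2 110.4]
lidcirc ((286.6807556152344, 269.1011657714844), 34.72813415527344) 2779.0
[442.64958131 144.08495763 107.81738257]
handle n 299 [433.38250795 192.20370279 158.21920472] [98.46946496 29.73567569 20.30003022]
((434.7275390625, 192.90542602539062), (101.45944213867188, 14.182976722717285), 11.41898250579834)
scene handle 273 [433.28634809 185.92870519 156.03657337] ((436.7482604980469, 188.59768676757812), (100.9828872680664, 13.987565994262695), 10.867470741271973)
dark paddle 62 [562.40247053 244.22286422 125.0995486 ] ((562.9291381835938, 244.59654235839844), (19.50919532775879, 15.613869667053223), 4.649445533752441) [240.59677419 216.11290323]
```

View pics/crop.png

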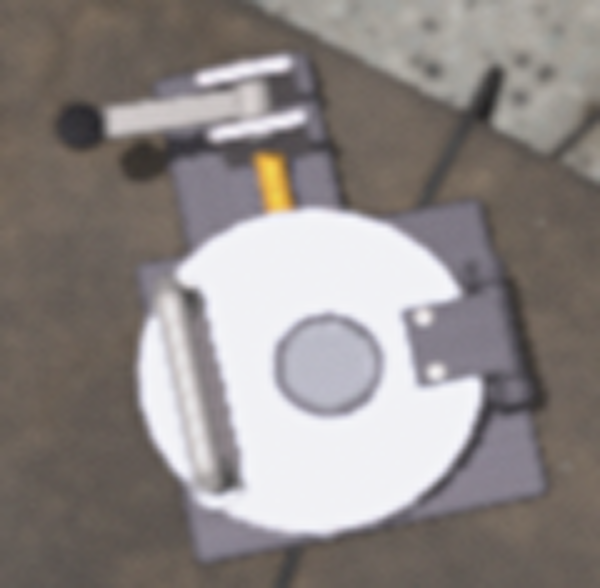

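>>> servo_tool:
  steps:
    - [[0.0265,-0.023,-0.002],[0,0,3],-1]
    - [[0.0265,-0.023,-0.002],[0,0,3],-1]
    - [[0.0265,-0.023,-0.002],[0,0,3],-1]
    - [[0.0265,-0.023,-0.002],[0,0,3],-1]
    - [[0.0265,-0.023,-0.002],[0,0,3],-1]
    - [[0.0265,-0.023,-0.002],[0,0,3],-1]
    - [[0.0265,-0.023,-0.002],[0,0,3],-1]
    - [[0.0265,-0.023,-0.002],[0,0,3],-1]

```text
t: 0.77
ee_pos: [352.8, 423.6, 206.4]
orientation: [0.307, -3.126, 0.001]
ft_force: [0.0, 0.4, 0.5]
width: 37.7
grasp_force: 0.0
```

>>> servo_tool:
  steps:
    - [[0.0265,-0.023,-0.002],[0,0,0],-1]
    - [[0.0265,-0.023,-0.002],[0,0,0],-1]
    - [[0.0265,-0.023,-0.002],[0,0,0],-1]
    - [[0.0265,-0.023,-0.002],[0,0,0],-1]
    - [[0.0265,-0.023,-0.002],[0,0,0],-1]
    - [[0.0265,-0.023,-0.002],[0,0,0],-1]
    - [[0.0265,-0.023,-0.002],[0,0,0],-1]
    - [[0,0,0],[0,0,0],-1]

```text
t: 1.43
ee_pos: [541.2, 260.5, 192.2]
orientation: [-0.297, 3.126, -0.002]
ft_force: [0.2, 0.8, -0.1]
width: 0.1
grasp_force: 0.0
```

>>> servo_tool:
  steps:
    - [[0.0102,-0.0088,0],[0,0,0],-1]
    - [[0.0101,-0.0087,-0.01],[0,0,0],-1]
    - [[0,0,-0.012],[0,0,0],-1]
    - [[0,0,-0.012],[0,0,0],-1]
    - [[0,0,-0.012],[0,0,0],-1]
    - [[0,0,-0.006],[0,0,0],-1]
    - [[0,0,-0.003],[0,0,0],-1]
    - [[0,0,0],[0,0,0],-1]

```text
t: 2.1
ee_pos: [556.7, 246.9, 136.5]
orientation: [0.304, -3.125, 0.001]
ft_force: [-0.4, 0.0, 1.0]
width: 0.6
grasp_force: 0.0
```

Run:
```python
from h import *
c,P=cam("scene"); cv2.imwrite("pics/s1.png",cv2.resize(c[130:310,220:400],None,fx=3.2,fy=3.2,interpolation=2))
print(sensors.get_obs()["ee_pos"])
```

```text
[557.25873371 246.9981471  137.26341512]
```

View pics/s1.png

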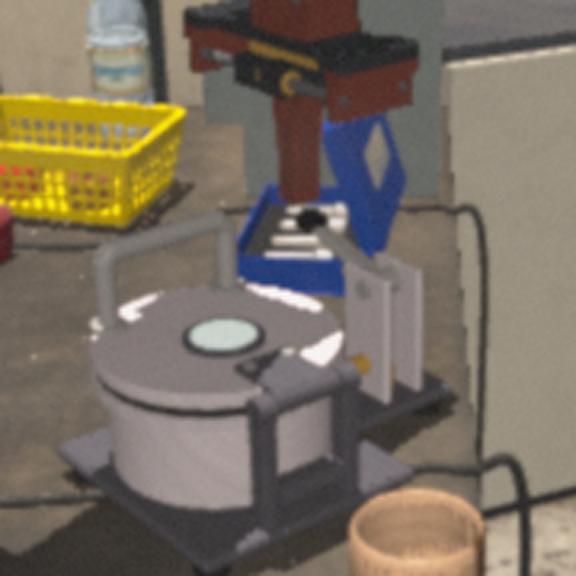

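The closed fingertips, at (300,195) in the crop, hang just above the black paddle at (312,220). They are slightly short, so I'll shift and then press.

>>> servo_tool:
  steps:
    - [[0.0045,-0.0035,0],[0,0,0],-1]
    - [[0,0,-0.005],[0,0,0],-1]
    - [[0,0,-0.005],[0,0,0],-1]
    - [[0,0,-0.005],[0,0,0],-1]
    - [[0,0,-0.005],[0,0,0],-1]
    - [[0,0,-0.005],[0,0,0],-1]
    - [[0,0,-0.004],[0,0,0],-1]
    - [[0,0,0],[0,0,0],-1]

```text
t: 2.82
ee_pos: [562.7, 244.0, 108.9]
orientation: [-0.302, 3.126, 0.002]
ft_force: [-1.9, 4.1, 11.0]
width: 0.9
grasp_force: 5.6
```

>>> servo_tool:
  steps:
    - [[0,0,-0.003],[0,0,0],-1]
    - [[0,0,-0.003],[0,0,0],-1]
    - [[0,0,-0.003],[0,0,0],-1]
    - [[0,0,-0.003],[0,0,0],-1]
    - [[0,0,-0.003],[0,0,0],-1]
    - [[0,0,-0.002],[0,0,0],-1]
    - [[0,0,0],[0,0,0],-1]
    - [[0,0,0],[0,0,0],-1]

```text
t: 3.48
ee_pos: [562.4, 243.1, 93.0]
orientation: [-0.303, 3.127, -0.0]
ft_force: [-4.2, 0.1, 17.6]
width: 0.5
grasp_force: 8.8
```

>>> servo_tool:
  steps:
    - [[0,0,-0.001],[0,0,0],-1]
    - [[0,0,-0.001],[0,0,0],-1]
    - [[0,0,-0.001],[0,0,0],-1]
    - [[0,0,-0.001],[0,0,0],-1]
    - [[0,0,0],[0,0,0],-1]
    - [[0,0,0],[0,0,0],-1]
    - [[0,0,0],[0,0,0],-1]
    - [[0,0,0],[0,0,0],-1]

```text
t: 4.15
ee_pos: [563.0, 243.2, 92.5]
orientation: [-0.302, 3.125, 0.0]
ft_force: [-13.3, -4.1, 45.7]
width: 0.6
grasp_force: 22.5
```

>>> servo_tool:
  steps:
    - [[0,0,0.004],[0,0,0],-1]
    - [[0,0,0.008],[0,0,0],-1]
    - [[0,0,0.015],[0,0,0],-1]
    - [[0,0,0.02],[0,0,0],-1]
    - [[0,0,0.03],[0,0,0],-1]
    - [[0,0,0.03],[0,0,0],-1]
    - [[0,0,0.02],[0,0,0],-1]
    - [[0,0,0],[0,0,0],-1]

```text
t: 4.82
ee_pos: [564.3, 243.6, 218.6]
orientation: [-0.302, 3.121, 0.002]
ft_force: [-0.3, -0.6, 0.5]
width: 0.4
grasp_force: 0.0
```

Run:
```python
from h import *
c,P=cam("scene"); cv2.imwrite("pics/s2.png",cv2.resize(c[130:310,220:400],None,fx=3.2,fy=3.2,interpolation=2))
print(sensors.get_obs()["ee_pos"])
c,P=cam("top");z=P[...,2]
for u in range(236,270,4):print(u,[round(float(x)) for x in z[210:220:3,u]])
```

```text
[563.18685013 243.20844791 216.23541633]
236 [628, 631, 639, 644]
240 [625, 629, 637, 640]
244 [622, 624, 628, 637]
248 [617, 617, 621, 632]
252 [632, 631, 633, 626]
256 [633, 632, 631, 631]
260 [632, 633, 631, 630]
264 [599, 632, 631, 629]
268 [82, 98, 98, 578]
```

View pics/s2.png

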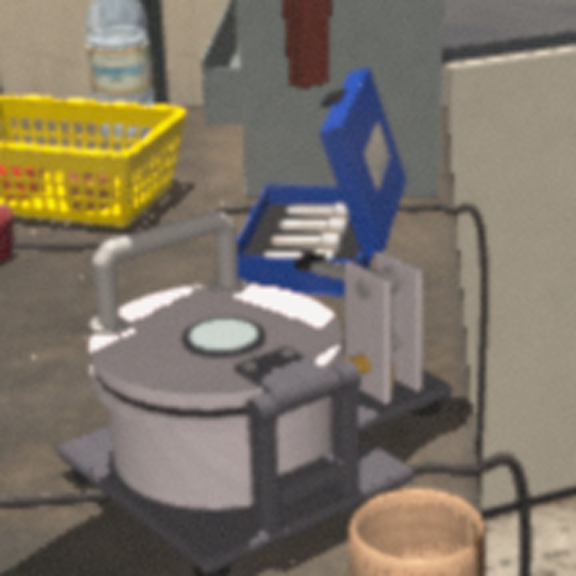

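The paddle now sits low, at (312,260) between the cheeks, so the lever is held down by its detent while the lid is still shut. Next I move to the handle with the gripper open.

>>> servo_tool:
  steps:
    - [[-0.0215,-0.0088,0],[0,0,0],1]
    - [[-0.0215,-0.0088,0],[0,0,0],1]
    - [[-0.0215,-0.0088,0],[0,0,0],1]
    - [[-0.0215,-0.0088,0],[0,0,0],1]
    - [[-0.0215,-0.0088,0],[0,0,0],1]
    - [[-0.0215,-0.0088,0],[0,0,0],1]
    - [[0,0,0],[0,0,0],1]
    - [[0,0,0],[0,0,0],1]

```text
t: 5.58
ee_pos: [431.6, 189.5, 213.2]
orientation: [0.302, -3.124, 0.002]
ft_force: [1.1, 0.2, 0.3]
width: 50.3
grasp_force: 0.0
```

>>> servo_tool:
  steps:
    - [[0,0,-0.01],[0,0,0],1]
    - [[0,0,-0.01],[0,0,0],1]
    - [[0,0,-0.01],[0,0,0],1]
    - [[0,0,-0.005],[0,0,0],1]
    - [[0,0,0],[0,0,0],1]
    - [[0,0,0],[0,0,0],1]
    - [[0,0,0],[0,0,0],1]
    - [[0,0,0],[0,0,0],1]

```text
t: 6.25
ee_pos: [433.6, 190.5, 180.0]
orientation: [-0.303, 3.126, 0.0]
ft_force: [-0.6, 0.4, 0.0]
width: 87.6
grasp_force: 0.0
```

Run:
```python
from h import *
c,P=cam("scene"); cv2.imwrite("pics/s3.png",cv2.resize(c[100:310,200:400],None,fx=2.8,fy=2.8,interpolation=2))
o=sensors.get_obs();print(o["ee_pos"],o["width"],o["qpos"])
Q=P.reshape(-1,3)
m=(Q[:,2]>150)&(Q[:,2]<164)&(np.hypot(*(Q[:,:2]-[435,190]).T)<60)
print(cv2.minAreaRect(Q[m][:,:2].astype(np.float32)))
# top surface midline of bar in scene/top initial: ends along bar dir and rows of top points z>157
P0=np.load("top0.npz")["P"].reshape(-1,3)
m=(P0[:,2]>156)&(P0[:,2]<166)&(np.hypot(*(P0[:,:2]-[435,190]).T)<60)
print(m.sum(),np.median(P0[m],0),P0[m].mean(0),cv2.fitLine(P0[m][:,:2].astype(np.float32),2,0,.01,.01).ravel())
```

```text
[433.56984021 190.47390239 180.08252717] 87.67991275040796 [ 3.88810716e-01  2.62726246e-01  1.99200026e+00 -1.73442696e-05
  8.85917001e-01 -1.37506954e+00]
((436.30645751953125, 188.65020751953125), (100.55826568603516, 13.921695709228516), 10.96529769897461)
239 [432.59665977 192.88504483 159.09803879] [433.32194746 192.51194423 159.38355879] [9.7883815e-01 2.0463593e-01 4.3332196e+02 1.9251195e+02]
```

View pics/s3.png

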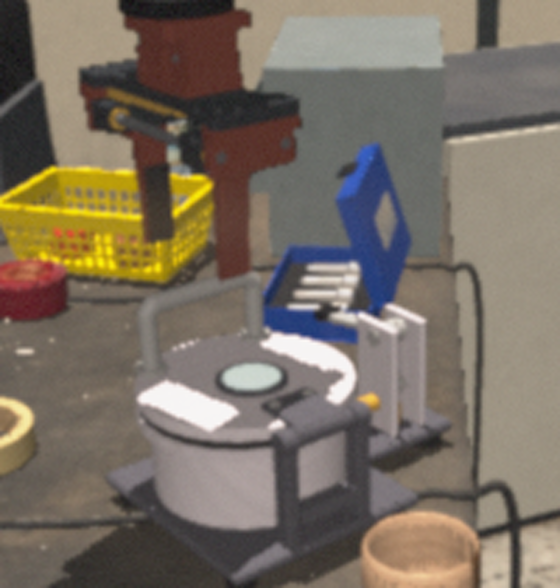

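The open fingers, at (157,240) and (233,275), straddle the bar at (200,290). Next I descend and close.

>>> servo_tool:
  steps:
    - [[0,0,-0.01],[0,0,0],1]
    - [[0,0,-0.01],[0,0,0],1]
    - [[0,0,-0.01],[0,0,0],1]
    - [[0,0,-0.01],[0,0,0],1]
    - [[0,0,-0.005],[0,0,0],1]
    - [[0,0,0],[0,0,0],0]
    - [[0,0,0],[0,0,0],-0.3]
    - [[0,0,0],[0,0,0],-0.55]

```text
t: 6.97
ee_pos: [433.4, 190.4, 134.8]
orientation: [-0.303, 3.127, 0.0]
ft_force: [0.2, -0.5, 0.2]
width: 71.3
grasp_force: 0.0
```

>>> servo_tool:
  steps:
    - [[0,0,0],[0,0,0],-0.6]
    - [[0,0,0],[0,0,0],-0.65]
    - [[0,0,0],[0,0,0],-0.7]
    - [[0,0,0],[0,0,0],-1]
    - [[0,0,0],[0,0,0],-1]
    - [[0,0,0],[0,0,0],-1]
    - [[0,0,0],[0,0,0],-1]
    - [[0,0,0],[0,0,0],-1]

```text
t: 7.63
ee_pos: [433.2, 190.3, 134.7]
orientation: [-0.303, 3.127, 0.0]
ft_force: [-0.7, -0.6, -0.2]
width: 18.2
grasp_force: 0.0
```

>>> servo_tool:
  steps:
    - [[0,0,0],[0,0,0],-1]
    - [[0,0,0],[0,0,0],-1]
    - [[0,0,0],[0,0,0],-1]
    - [[0,0,0],[0,0,0],-1]
    - [[0,0,0],[0,0,0],-1]
    - [[0,0,0],[0,0,0],-1]
    - [[0,0,0],[0,0,0],-1]
    - [[0,0,0],[0,0,0],-1]

```text
t: 8.3
ee_pos: [433.1, 191.1, 134.7]
orientation: [0.302, -3.127, -0.002]
ft_force: [-1.9, 5.0, -0.5]
width: 13.1
grasp_force: 30.0
```

>>> servo_tool:
  steps:
    - [[0,-0.0002,0.0007],[0.28,0.06,0],-1]
    - [[0,-0.0002,0.0007],[0.28,0.06,0],-1]
    - [[0,-0.0002,0.0007],[0.28,0.06,0],-1]
    - [[0,-0.0002,0.0007],[0.28,0.06,0],-1]
    - [[0,-0.0002,0.0007],[0.28,0.06,0],-1]
    - [[0,-0.0002,0.0007],[0.28,0.06,0],-1]
    - [[0,-0.0002,0.0007],[0.28,0.06,0],-1]
    - [[0,-0.0002,0.0007],[0.28,0.06,0],-1]

```text
t: 8.97
ee_pos: [433.3, 189.8, 139.7]
orientation: [0.302, -3.122, -0.065]
ft_force: [2.1, 7.7, -8.8]
width: 13.1
grasp_force: 30.0
```

>>> servo_tool:
  steps:
    - [[0,-0.0002,0.0007],[0.28,0.06,0],-1]
    - [[0,-0.0002,0.0007],[0.28,0.06,0],-1]
    - [[0,-0.0002,0.0007],[0.28,0.06,0],-1]
    - [[0,-0.0002,0.0007],[0.28,0.06,0],-1]
    - [[0,-0.0002,0.0007],[0.28,0.06,0],-1]
    - [[0,-0.0002,0.0007],[0.28,0.06,0],-1]
    - [[0,-0.0002,0.0007],[0.28,0.06,0],-1]
    - [[0,-0.0002,0.0007],[0.28,0.06,0],-1]

```text
t: 9.63
ee_pos: [433.7, 187.6, 146.1]
orientation: [0.302, -3.116, -0.126]
ft_force: [1.4, 4.8, -1.8]
width: 13.2
grasp_force: 30.0
```

>>> servo_tool:
  steps:
    - [[0,-0.0004,0.0007],[0.28,0.06,0],-1]
    - [[0,-0.0004,0.0007],[0.28,0.06,0],-1]
    - [[0,-0.0004,0.0007],[0.28,0.06,0],-1]
    - [[0,-0.0004,0.0007],[0.28,0.06,0],-1]
    - [[0,-0.0004,0.0007],[0.28,0.06,0],-1]
    - [[0,-0.0004,0.0007],[0.28,0.06,0],-1]
    - [[0,-0.0004,0.0007],[0.28,0.06,0],-1]
    - [[0,-0.0004,0.0007],[0.28,0.06,0],-1]

```text
t: 10.3
ee_pos: [434.2, 185.3, 152.2]
orientation: [0.3, -3.11, -0.191]
ft_force: [1.1, 10.0, -0.0]
width: 13.3
grasp_force: 30.0
```

Run:
```python
from h import *
c,P=cam("scene"); cv2.imwrite("pics/s4.png",cv2.resize(c[100:310,200:400],None,fx=2.8,fy=2.8,interpolation=2))
Q=np.load("scene0.npz")["P"]
e=np.array([.195,-.981]);o=np.array([435,190.5])
for A in(Q,P):
    d=A.reshape(-1,3); r=(d[:,:2]-o)
    xc=r@e-52; yc=r@np.array([.981,.195])
    m=(abs(yc)<60)&(d[:,2]>94)&(d[:,2]<135)&(xc>-75)&(xc<35)&(np.hypot(xc,yc)<72)&~((abs(yc)>30)&(xc<-35))
    for lo,hi in((-35,-20),(-20,0),(0,20),(20,35)):
        k=m&(xc>lo)&(xc<hi); print(lo,k.sum(),round(float(np.median(d[k,2])),1))
```

```text
-35 191 103.4
-20 235 103.7
0 273 104.2
20 254 103.8
-35 230 118.2
-20 279 116.5
0 339 114.7
20 307 111.7
```

View pics/s4.png

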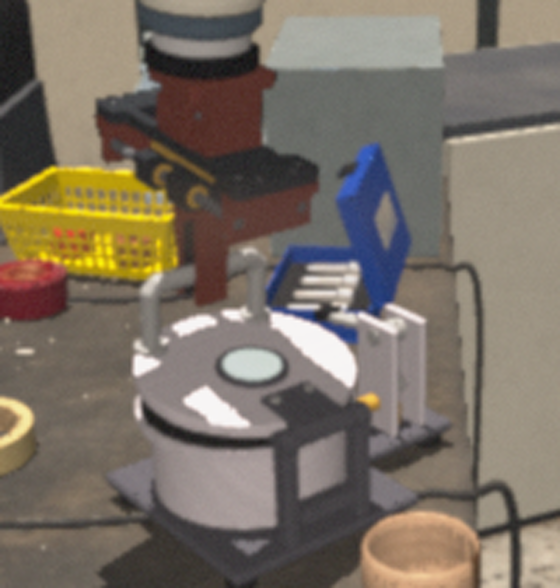

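The lid is tilted open, with a visible gap at (200,420), and the fingers still grip the bar at (210,280). The lever is still down. From the depth readings the lid angle is about 0.125 rad. I'll let it settle, then hand in.

>>> servo_tool:
  steps:
    - [[0,0,0],[0,0,0],-1]
    - [[0,0,0],[0,0,0],-1]
    - [[0,0,0],[0,0,0],-1]
    - [[0,0,0],[0,0,0],-1]
    - [[0,0,0],[0,0,0],-1]
    - [[0,0,0],[0,0,0],-1]
    - [[0,0,0],[0,0,0],-1]
    - [[0,0,0],[0,0,0],-1]

```text
t: 11.02
ee_pos: [434.2, 185.3, 152.3]
orientation: [0.3, -3.11, -0.19]
ft_force: [1.4, 8.6, 0.3]
width: 13.4
grasp_force: 30.0
```

```bash
python3 -c "
from workcell import close_job
print(close_job())"
```

```text
the job is handed in; nothing more can be done
None
```

I handed the job in at about 11 s: the vent lever is latched down and the lid is held still by its handle at about 0.125 rad (front rim about 2 cm up, from depth readings); the arm never went near the cup or sanding block, and the hand-in returned no verdict.

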